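# Sort nuts from couplers with the tipping tray

### The arm

A 7-joint arm with a two-finger parallel gripper is mounted at the origin on the work surface. World frame = base frame: x ahead of the robot, y to its left, z up, the work surface at z = 0. Lengths are in m, angles in rad, forces in N, time in s.
With the tool pointing down it reaches from about 0.4 to 0.85 m from the base axis. Payload 10.4 kg.
Tool frame: the origin (TCP) lies between the finger pads; the fingertips stand 11 mm ahead of it and the grasp point (between the pads) lies 8 mm behind it; y points along the fingers, z is the direction in which the jaws open and shut, and the axes are right-handed (so a half turn about y gives the same grasp; the last joint's range is limited). The gripper opens to 87 mm and grips with 3 to 60 N. Pads are 19 mm wide; open, the fingers measure 117 mm over their backs; the gripper's body (75 mm by 190 mm) begins 51 mm behind the grasp point.
Start: joints at [1.1, 0.332, -0.065, 1.46, 0.022, 1.35, -0.088], TCP at [0.271, -0.563, 0.234] pointing down, gripper open.
Joint ranges: [-2.6, 2.6], [-0.5, 2.12], [-1.47, 1.34], [0.16, 2.42], [-1.27, 4.41], [0.06, 2.06], [-2.6, 2.6]. Speed limits (rad/s): [2.22, 2.22, 2.79, 2.79, 3.14, 3.14, 3.14].

### API

Orientations are given as a 3x3 rotation matrix whose columns are the frame's x, y, z axes.
In Python, from cell import * gives the robot as it stands.
- The arm moves only by the tool servo_tool, never from a script. Its argument "motion" is a list of rows, each a list of 2 entries, a list of its own where there are three numbers: the shift along the tool's x, y, z in units of 1 m (1.0 is 1 m), then the turn, a rotation vector about the tool's x, y, z in units of 0.12 rad (1.0 is 0.12 rad). A call has 1 to 20 rows; each row shifts and turns the commanded pose from where the row before left it, along the tool's axes as they then stand; what a row does not reach is not made up. A row lasts 1/8 s, in which the tool goes at most 62.5 mm and 10.7 degrees, less where a joint would pass 70% of its speed; a pose out of reach is approached as far as the arm can. A call with a number of a shift or a turn outside -1 to 1 is refused whole. A call with a gripper value outside its range is refused whole. "grip" is the closure, from -1 (fully open) to 1 (shut), set as the call begins (left out, the last holds). The fingers move at their own pace and stop on an object; "force" is the grip in N (left out, the last holds). Time passes only in rows, so rows that do not move let the fingers close. It gives the time, the measured TCP pose, the force and the opening at its end, in the units of the state.
- get_state(): the state, without advancing time (a new reading comes with each control period).
- camera(name): name is "scene" or "side" or "wrist"; returns a dict with "pixels" (400x640x3 uint8, blue, green, red), "range_z" (400x640 float32, m along the optical axis (not along the pixel's ray), 0 where there is no reading), "fx", "fy", "cx", "cy" (pixels), "extrinsics" (4x4, takes a point from camera to world coordinates); the wrist camera has in their place "T_tool_cam" (4x4, takes a point from camera to tool coordinates, whose origin is the TCP and whose axes are the tool frame's). Camera axes: x right, y up, looking along -z (the intrinsics and any distortion apply to the point x, -y, -z); pixel columns grow to the right and rows downward; lengths in m; the calibration is good to about 2 mm. The wrist camera is an equidistant fisheye: a pixel r from the principal point sees the ray r / f radians off the axis. A picture is of the moment at which its call begins: read the wrist's pose just before it.
- finish_job(): hands the job in, once; it reports no verdict.
The state is a dict: "t": time; "joint_pos": joint angles; "joint_velocities": joint speeds; "effort": joint torques, N m; "eef_pos": TCP position; "eef_rot": TCP orientation; "ft_force": force on the tool from outside, world axes, zero at the start; "moment": the same for the moment, N m; "gripper_width": finger opening in m.
Only numpy, scipy, OpenCV 4.12 (cv2) and the standard library are available. Lean on these libraries where they do the work, as an engineer would, in place of code of your own. Each camera call takes 0.05 s, during which the arm holds its last target.

### The job

Tip the sorting tray on its stand towards its gauge end (the one with the cross plate, on the robot's left), so that all three hex nuts slide out under the gauge plate into the box at that end while the two pipe couplers stay behind on the tray. Then set the tray back level in both rests and let go, take it by its other handle and tip the couplers out over the open end into the other box. Leave the tray lying level in both rests, move the pieces only by tipping (do not touch them with the gripper), and leave everything else on the table alone.

Things in the scene. Friction and masses are not known exactly. Their poses are not given: they have to be found in the camera images.
- stand: fixed plywood sorting stand, base 192 x 225 x 18, with two upright boards that carry a steel V rest each, running along the stand's x axis, 200 apart. Origin: centre of the base's underside on the table; z up, y from the open end towards the gauge end
- rest_gauge (a point): where the centre of the tray's cross rod lies when seated in the V rest at the gauge end (100 above the table). The V sides are at 45 degrees and reach 1.5 above the rod's centre; end plates at x = +-85 stop the rod from sliding lengthwise
- rest_open (a point): the same at the open end
- tray: loose aluminium tray, 158 wide (x), 250 long (y), 0.4 kg, short ends open. Origin: midway between its two cross rods (steel, 12 diameter, along x at y = +-100, z = 0), which lie in the V rests: it tips about one rod when the other end is raised. Floor's top z = +18, side walls to z = +48. A gauge plate at the gauge end (+y) leaves an 18 gap above the floor; the open end (-y) has none
- handle_gauge (a point): middle of the handle bar at the gauge end: round steel bar 12 diameter, 150 free length along the tray's x axis, at y = +105, 60 above the tray's floor; the gauge plate below it spans 18 to 40 above the floor
- handle_open (a point): middle of the same handle bar at the open end, at y = -105
- rod_gauge (a point): middle of the cross rod under the tray's gauge end (y = +100)
- rod_open (a point): middle of the cross rod under the tray's open end (y = -100)
- box_gauge: fixed cut-down cardboard box under the gauge end, 210 (x) x 180 (y) outside, walls 4; wall towards the stand 75 high, the others 110. Origin: centre of its underside, axes as the stand's
- box_open: the same box under the open end (low wall towards the stand)
- nut1: loose dark steel hex nut, 18 across flats, 10 high, 20 g. Origin: centre of its underside
- nut2: loose dark steel hex nut, 18 across flats, 10 high, 20 g. Origin: centre of its underside
- nut3: loose dark steel hex nut, 18 across flats, 10 high, 20 g. Origin: centre of its underside
- coupler1: loose dark steel pipe coupler, a plain tube 30 diameter, 34 long, about 75 g, standing on end at the start; it may fall over and roll. Origin: centre of its lower end face at the start
- coupler2: loose dark steel pipe coupler, a plain tube 30 diameter, 34 long, about 75 g, standing on end at the start; it may fall over and roll. Origin: centre of its lower end face at the start
- screwdriver: screwdriver with a chunky handle, lying near the stand on the robot's side; a bystander, leave alone. Origin: middle of its length at its underside
- hammer: hammer lying beyond the stand; a bystander, leave alone. Origin: middle of its length at its underside
- wrench: open-ended wrench lying on the robot's side of the boxes; a bystander, leave alone. Origin: middle of its length at its underside
- tape_measure: tape measure, 60 x 34 x 56, standing beyond the stand; a bystander, leave alone. Origin: centre of its underside
- jar: glass jar with a steel cap, 90 tall, 70 diameter, to the robot's right; a bystander, leave alone. Origin: centre of its underside
- spray_can: spray can, 170 tall, 60 diameter, to the robot's right; a bystander, leave alone. Origin: centre of its underside
- wood_offcut: wooden offcut, 35 x 230 x 45, to the robot's left; a bystander, leave alone. Origin: centre of its underside

How it is judged:
On the way, in this order (a step that is already met when the one before it is completed fails the run):
1. all three nuts are in the box at the gauge end, both couplers still on the tray (x of nut1 in the frame of box_gauge between -0.105 and 0.105 m and y of nut1 in the frame of box_gauge between -0.09 and 0.09 m and z of nut1 in the frame of box_gauge between -0.005 and 0.1 m and x of nut2 in the frame of box_gauge between -0.105 and 0.105 m and y of nut2 in the frame of box_gauge between -0.09 and 0.09 m and z of nut2 in the frame of box_gauge between -0.005 and 0.1 m and x of nut3 in the frame of box_gauge between -0.105 and 0.105 m and y of nut3 in the frame of box_gauge between -0.09 and 0.09 m and z of nut3 in the frame of box_gauge between -0.005 and 0.1 m and x of coupler1 in the frame of tray between -0.08 and 0.08 m and y of coupler1 in the frame of tray between -0.127 and 0.127 m and z of coupler1 in the frame of tray between 0.01 and 0.075 m and x of coupler2 in the frame of tray between -0.08 and 0.08 m and y of coupler2 in the frame of tray between -0.127 and 0.127 m and z of coupler2 in the frame of tray between 0.01 and 0.075 m), for 0.2 s.
2. the tray is back in both rests and let go, the couplers still on it (distance between rod_gauge and rest_gauge below 0.008 m and distance between rod_open and rest_open below 0.008 m and contact force between the fingers and tray below 0.1 N and x of coupler1 in the frame of tray between -0.08 and 0.08 m and y of coupler1 in the frame of tray between -0.127 and 0.127 m and z of coupler1 in the frame of tray between 0.01 and 0.075 m and x of coupler2 in the frame of tray between -0.08 and 0.08 m and y of coupler2 in the frame of tray between -0.127 and 0.127 m and z of coupler2 in the frame of tray between 0.01 and 0.075 m), for 0.2 s.
3. both couplers are in the box at the open end (x of coupler1 in the frame of box_open between -0.105 and 0.105 m and y of coupler1 in the frame of box_open between -0.09 and 0.09 m and z of coupler1 in the frame of box_open between -0.005 and 0.1 m and x of coupler2 in the frame of box_open between -0.105 and 0.105 m and y of coupler2 in the frame of box_open between -0.09 and 0.09 m and z of coupler2 in the frame of box_open between -0.005 and 0.1 m), for 0.2 s.
At the end, for the whole second after the job is handed in: the three nuts lie in the box at the gauge end and the two couplers in the box at the open end (origins inside the box's walls and below 100 mm), all at rest (under 0.03 m/s), and the tray lies at rest in both V rests, each rod within 8 mm of its rest point (all of step 3 and x of nut1 in the frame of box_gauge between -0.105 and 0.105 m and y of nut1 in the frame of box_gauge between -0.09 and 0.09 m and z of nut1 in the frame of box_gauge between -0.005 and 0.1 m and x of nut2 in the frame of box_gauge between -0.105 and 0.105 m and y of nut2 in the frame of box_gauge between -0.09 and 0.09 m and z of nut2 in the frame of box_gauge between -0.005 and 0.1 m and x of nut3 in the frame of box_gauge between -0.105 and 0.105 m and y of nut3 in the frame of box_gauge between -0.09 and 0.09 m and z of nut3 in the frame of box_gauge between -0.005 and 0.1 m and distance between rod_gauge and rest_gauge below 0.008 m and distance between rod_open and rest_open below 0.008 m and linear speed of each of nut1, nut2, nut3, coupler1, coupler2, tray below 0.03 m/s); the robot touches nothing.
It fails at once if the gripper touches a nut or coupler (over 1 N) (contact force between the fingers and nut1 above 1 N or contact force between the fingers and nut2 above 1 N or contact force between the fingers and nut3 above 1 N or contact force between the fingers and coupler1 above 1 N or contact force between the fingers and coupler2 above 1 N).
It fails at once if a bystander is moved by more than 30 mm (distance of any of screwdriver, hammer, wrench, tape_measure, jar, spray_can, wood_offcut from where it was at the start of the episode above 0.03 m).
It also fails if it takes over 58 s, if anything falls off the work surface, if the arm or the gripper's body presses on something with over 40 N, if the wrist force passes 120 N, or if a joint passes its speed limit or range.

## Working session

There is one attempt and no reset: what is moved stays moved. The work goes in short steps, Python scripts to look and compute and a tool call to move; the robot and the scene stay as the last step left them, time stands still between calls to the robot, and variables do not carry over. Pictures are saved under pics/ and viewed, and the job is handed in when it is done.

Besides the shell and the picture viewer there is one more tool, called after "Emit:" by a JSON object that holds its "fn" and its "kwargs", one argument or row to a line. servo_tool: Moves the arm, as the interface text tells. Its arguments: {"type":"object","properties":{"motion":{"type":"array","items":{"type":"array"}},"grip":{"type":"number"},"force":{"type":"number"}},"required":["motion"]}

```bash
ls; mkdir -p pics; python3 - <<'E'
from cell import *
import cv2,pickle
s=get_state();print(s)
for n in ("scene","side"):
    c=camera(n);pickle.dump(c,open(f"pics/{n}0.pkl","wb"));cv2.imwrite(f"pics/{n}0.png",c["pixels"]);print(n,c["fx"],c["fy"],c["cx"],c["cy"],c["extrinsics"],[k for k in c])
E
```

```text
pics
{'t': 0.0, 'joint_pos': array([ 1.10038367,  0.33285507, -0.06471969,  1.4609631 ,  0.02157374,
        1.34988497, -0.08848819]), 'joint_velocities': array([ 1.01780472e-03,  1.67672911e-03,  8.23947771e-05,  7.71387917e-04,
        5.28328544e-04, -4.55507371e-04, -1.68030676e-03]), 'effort': array([-3.83101487e-04, -6.23257113e+01,  2.45814660e-02, -3.89891517e+01,
       -6.13051420e-02,  3.99125169e-02,  2.32544498e-04]), 'eef_pos': array([ 0.27047157, -0.56302532,  0.23275406]), 'eef_rot': array([[-9.01376398e-01, -6.44133530e-04,  4.33035997e-01],
       [-4.33036475e-01,  1.26128036e-03, -9.01375516e-01],
       [ 3.44263949e-05, -9.99998997e-01, -1.41582166e-03]]), 'ft_force': array([ 0.27092873,  0.53827024, -0.27700809]), 'moment': array([ 0.02966588,  0.02266434, -0.01442337]), 'gripper_width': 0.08700598052699726}
scene 479.05602294123173 479.05602294123173 318.5466220449115 199.36992685078604 [[-0.61846291 -0.43996461  0.65110273  1.65133854]
 [ 0.78577275 -0.33776017  0.51814984  0.86135724]
 [-0.00805103  0.83207524  0.55460434  1.07081597]
 [ 0.          0.          0.          1.        ]] ['pixels', 'range_z', 'fx', 'fy', 'cx', 'cy', 'extrinsics']
side 475.03000777800077 475.03000777800077 317.91795238852336 197.8710914198525 [[-0.99237137  0.1019931  -0.06925662  0.42776678]
 [-0.12275026 -0.76518807  0.63199652  0.97973389]
 [ 0.01146495  0.63567652  0.77187041  1.32928187]
 [ 0.          0.          0.          1.        ]] ['pixels', 'range_z', 'fx', 'fy', 'cx', 'cy', 'extrinsics']
```

View pics/scene0.png

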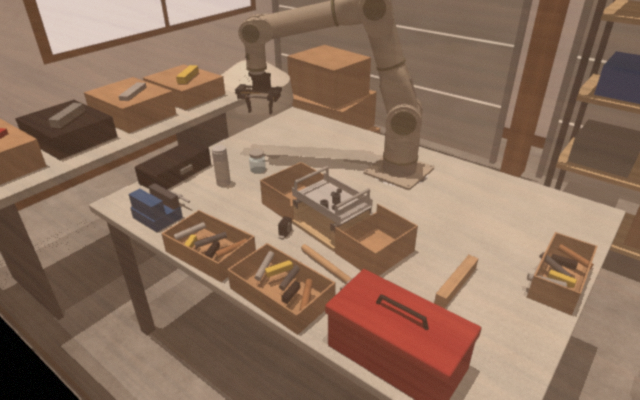

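View pics/side0.png

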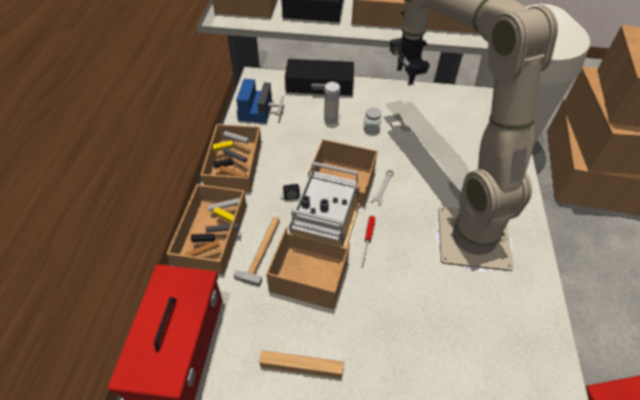

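The scene view shows the tray around (332,195), and the side view shows it around (328,205). In the side view the left-hand box (gauge end) is at (308,265), and the open-end box is at (345,170). I'll zoom in and get 3D points.

```bash
cat > h.py <<'E'
import numpy as np,cv2,pickle
def world(c,T=None):
    h,w=c["range_z"].shape
    u,v=np.meshgrid(np.arange(w),np.arange(h))
    z=c["range_z"]
    p=np.stack([(u-c["cx"])/c["fx"]*z,-(v-c["cy"])/c["fy"]*z,-z,np.ones_like(z)],-1)
    return (p@c["extrinsics"].T)[...,:3]
def ray(c,u,v):
    E=c["extrinsics"];d=E[:3,:3]@np.array([(u-c["cx"])/c["fx"],-(v-c["cy"])/c["fy"],-1]);return E[:3,3],d
def onplane(c,u,v,z):
    o,d=ray(c,u,v);return o+d*(z-o[2])/d[2]
def proj(c,p):
    E=c["extrinsics"];q=E[:3,:3].T@(np.array(p)-E[:3,3]);return c["cx"]+c["fx"]*q[0]/-q[2],c["cy"]-c["fy"]*q[1]/-q[2]
E
python3 - <<'E'
from h import *
for n,(a,b,w,h) in dict(scene=(250,150,170,125),side=(255,130,140,180)).items():
    c=pickle.load(open(f"pics/{n}0.pkl","rb"))
    im=c["pixels"][b:b+h,a:a+w]; k=4 if n=="scene" else 3.3
    cv2.imwrite(f"pics/{n}0z.png",cv2.resize(im,None,fx=k,fy=k,interpolation=cv2.INTER_CUBIC))
    W=world(c)
    m=(W[...,2]>.0)
    # top of box/tray heights
    for lo,hi in((.145,.175),(.165,.2),(.104,.114)):
        s=(W[...,2]>lo)&(W[...,2]<hi)&(abs(W[...,1])<.4)&(W[...,0]>.4)&(W[...,0]<.85)
        P=W[s];print(n,lo,hi,len(P),P.min(0),P.max(0),np.median(P,0))
E
```

```text
Traceback (most recent call last):
ValueError: zero-size array to reduction operation minimum which has no identity
```

```bash
python3 - <<'E'
from h import *
c=pickle.load(open("pics/side0.pkl","rb"));W=world(c)
z=np.clip(W[...,2]/.2,0,1)*255
im=cv2.resize(cv2.applyColorMap(z[130:310,255:395].astype(np.uint8),cv2.COLORMAP_JET),None,fx=3.3,fy=3.3,interpolation=0)
cv2.imwrite("pics/hz.png",im)
E
```

```text
(no output)
```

View pics/scene0z.png

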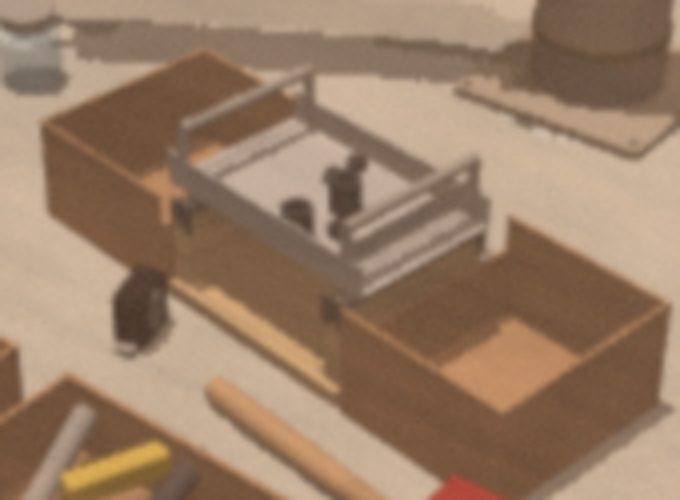

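View pics/hz.png

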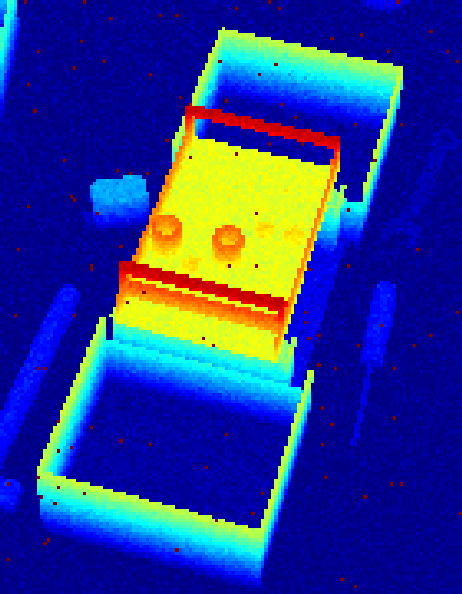

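```bash
python3 - <<'E'
from h import *
for n in ("scene","side"):
    c=pickle.load(open(f"pics/{n}0.pkl","rb")); W=world(c)
    s=(W[...,2]>.172)&(W[...,2]<.195)&(abs(W[...,1])<.3)&(W[...,0]>.4)&(W[...,0]<.85)
    k,l,st,ce=cv2.connectedComponentsWithStats(s.astype(np.uint8))
    for i in range(1,k):
        if st[i,4]<25: continue
        P=W[l==i];m=P.mean(0);d=np.linalg.svd(P[:,:2]-m[:2])[2][0];t=(P[:,:2]-m[:2])@d
        print(n,st[i],m,np.median(P[:,2]),d,np.degrees(np.arctan2(d[1],d[0])),t.min(),t.max(), m[:2]+d*(t.min()+t.max())/2)
    # floor
    s=(W[...,2]>.11)&(W[...,2]<.124)&(abs(W[...,1])<.3)&(W[...,0]>.4)&(W[...,0]<.85)
    k,l,st,ce=cv2.connectedComponentsWithStats(s.astype(np.uint8))
    i=1+np.argmax(st[1:,4]);print("floor",st[i],np.median(W[l==i],0),cv2.minAreaRect(W[l==i][:,:2].astype(np.float32)))
    # box rims
    s=(W[...,2]>.100)&(W[...,2]<.114)&(abs(W[...,1])<.45)&(W[...,0]>.4)&(W[...,0]<.85)
    for sgn in(1,-1):
        P=W[s&(sgn*W[...,1]>0)];print("rim",sgn,len(P),cv2.minAreaRect(P[:,:2].astype(np.float32)),P.min(0),P.max(0))
E
```

```text
Traceback (most recent call last):
ValueError: attempt to get argmax of an empty sequence
```

```bash
python3 - <<'E'
from h import *
for n in ("scene","side"):
    c=pickle.load(open(f"pics/{n}0.pkl","rb")); W=world(c)
    print(n,W[195,332] if n=="scene" else W[190,330],(c["range_z"]>0).mean(), c["range_z"].max())
c=pickle.load(open("pics/side0.pkl","rb")); W=world(c)
x,y=W[...,0],W[...,1]
reg=np.zeros(x.shape,bool);reg[130:310,255:395]=True
s=reg&(W[...,2]>.172)&(W[...,2]<.195)
k,l,st,ce=cv2.connectedComponentsWithStats(s.astype(np.uint8))
for i in range(1,k):
    if st[i,4]<25: continue
    P=W[l==i];m=P.mean(0);d=np.linalg.svd(P[:,:2]-m[:2])[2][0];t=(P[:,:2]-m[:2])@d
    print(n,st[i],m,np.median(P[:,2]),d,np.degrees(np.arctan2(d[1],d[0])),t.min(),t.max(), m[:2]+d*(t.min()+t.max())/2)
s=reg&(W[...,2]>.11)&(W[...,2]<.126)
k,l,st,ce=cv2.connectedComponentsWithStats(s.astype(np.uint8))
i=1+np.argmax(st[1:,4]);print("floor",st[i],np.median(W[l==i],0),cv2.minAreaRect(W[l==i][:,:2].astype(np.float32)))
E
```

```text
scene [1.32827697 0.62155884 0.80792169] 0.98265625 2.4129088
side [ 0.50008177 -0.04518856  0.12518185] 0.9961328125 3.739951
side [311 161  47  15 178] [ 0.49338097 -0.09299573  0.18367036] 0.1840193681051735 [-0.9871791  0.1596165] 170.81536306669162 -0.0804681826857397 0.07730981141789268 [ 0.49493991 -0.09324779]
side [291 209  51  17 206] [0.52688171 0.11427026 0.18436498] 0.18471437439812988 [-0.98553697  0.16946056] 170.24354357640297 -0.0808468250373067 0.07606303879402572 [0.52923901 0.11386493]
floor [ 297  171   58   50 1548] [ 0.5015601  -0.03618657  0.12057664] ((0.5085119605064392, -0.02949722856283188), (0.18428674340248108, 0.1494988650083542), 80.17796325683594)
```

```bash
python3 - <<'E'
from h import *
c=pickle.load(open("pics/scene0.pkl","rb")); W=world(c)
print(c["range_z"][190:200:2,326:340:2]); 
print(W[300:302,480:482], W[360,400],W[175,400])
s=pickle.load(open("pics/side0.pkl","rb"))
for p in [(.495,-.093,.178),(.529,.114,.178),(.5085,-.0295,.118)]: print(proj(c,p),proj(s,p))
r=c["range_z"];print(np.percentile(r,[5,25,50,75,95]))
E
```

```text
[[0.47932822 0.4801268  0.47674894 0.47553405 0.47470415 0.47246036
  0.47046417]
 [0.48297852 0.48084322 0.47900423 0.47853407 0.47510454 0.47425616
  0.47142217]
 [0.48411897 0.48140982 0.48045492 0.4768356  0.47555366 0.47486854
  0.47211057]
 [0.48682517 0.4838936  0.48119718 0.48046133 0.47816482 0.4756668
  0.47463733]
 [0.48612723 0.4846333  0.48317343 0.47965643 0.47826424 0.47772282
  0.47561023]]
[[[1.33009264 0.78498398 0.76423463]
  [1.32895939 0.78553148 0.76366296]]

 [[1.32992317 0.78514786 0.76297661]
  [1.32982171 0.78593917 0.76339037]]] [1.32838669 0.71742877 0.62783974] [1.32992433 0.69552844 0.85878903]
(np.float64(310.967926094917), np.float64(175.12184140184928)) (np.float64(333.56584003744933), np.float64(168.89101437444714))
(np.float64(352.4186915506655), np.float64(198.3820112250744)) (np.float64(315.4844219249621), np.float64(217.31901696103375))
(np.float64(322.5420429653606), np.float64(196.36155625927958)) (np.float64(326.91040225618735), np.float64(194.70963743860224))
[0.29042349 0.36895894 0.48415774 0.70395257 1.28128147]
```

```bash
python3 - <<'E'
from h import *
c=pickle.load(open("pics/side0.pkl","rb")); W=world(c)
reg=np.zeros(W.shape[:2],bool);reg[130:310,255:395]=True
s=(reg&(W[...,2]>.168)&(W[...,2]<.195)).astype(np.uint8)
k,l,st,ce=cv2.connectedComponentsWithStats(s)
for i in range(1,k):
    if st[i,4]<25: continue
    v,u=np.nonzero(l==i)
    P=np.array([onplane(c,a,b,.178) for a,b in zip(u,v)])
    m=P.mean(0);d=np.linalg.svd(P[:,:2]-m[:2])[2][0];t=(P[:,:2]-m[:2])@d
    print(m[:2]+d*(t.min()+t.max())/2,d,t.min(),t.max())
# nuts, couplers in tray frame; obstacles
for (u,v) in [(332,85),(372,115),(290,190)]:
    w=W[v-6:v+12,u-6:u+6].reshape(-1,3);print((u,v),w.max(0),np.median(w,0))
E
```

```text
[ 0.4946296  -0.09820632] [-0.98579448  0.16795607] -0.08140092018277961 0.07872946715539494
[0.52906286 0.10950699] [-0.98492725  0.17296912] -0.08171344695242602 0.0793279107014361
(332, 85) [0.5859335  0.97973389 1.32928187] [ 0.54917041 -0.52868958  0.16457541]
(372, 115) [0.42776678 0.97973389 1.32928187] [ 0.380128   -0.47913113  0.08436795]
(290, 190) [0.66954431 0.97973389 1.32928187] [ 0.64740472 -0.0861562   0.04425497]
```

Emit:
{"fn": "servo_tool", "kwargs": {
  "motion": [
    [[0, -0.01, 0], [0, 0.85, 0]],
    [[0, -0.01, 0], [0, 0.85, 0]],
    [[0, -0.01, 0], [0, 0.85, 0]],
    [[0, -0.01, 0], [0, 0.85, 0]],
    [[0, -0.01, 0], [0, 0.85, 0]],
    [[0, 0, 0], [0, 0.86, 0]],
    [[-0.014, 0, -0.05], [0, 0, 0]],
    [[-0.014, 0, -0.05], [0, 0, 0]],
    [[-0.014, 0, -0.05], [0, 0, 0]],
    [[-0.014, 0, -0.05], [0, 0, 0]],
    [[-0.014, 0, -0.05], [0, 0, 0]],
    [[-0.014, 0, -0.05], [0, 0, 0]],
    [[-0.014, 0, -0.05], [0, 0, 0]],
    [[-0.014, 0, -0.05], [0, 0, 0]],
    [[-0.014, 0, -0.05], [0, 0, 0]],
    [[-0.014, 0, -0.046], [0, 0, 0]],
    [[0, 0, 0], [0, 0, 0]],
    [[0, 0, 0], [0, 0, 0]]
  ]
}}

```text
t: 2.35
eef_pos: [0.49, -0.0979, 0.2832]
eef_rot: [[-0.986, -0.001, -0.165], [0.165, -0.0, -0.986], [0.001, -1.0, 0.0]]
ft_force: [0.4, -0.5, 0.2]
gripper_width: 0.0871
```

```bash
python3 - <<'E'
from cell import *
from h import *
s=get_state();print(s["joint_pos"],s["eef_pos"])
c=camera("wrist");c["s"]=s;pickle.dump(c,open("pics/w1.pkl","wb"));cv2.imwrite("pics/w1.png",c["pixels"]);print(c["fx"],c["cx"],c["cy"],c["T_tool_cam"])
d=camera("scene");cv2.imwrite("pics/s1.png",cv2.resize(d["pixels"][100:300,220:460],None,fx=3,fy=3))
E
```

```text
[ 0.50859484  0.05571569 -0.41658468  1.68694391  0.02321687  1.40449842
 -1.64786703] [ 0.49002096 -0.09788883  0.28320933]
309.70691628693146 320.44760168126805 200.02155447824003 [[-6.12769453e-04 -9.62862753e-01 -2.69990636e-01 -7.41621457e-02]
 [-1.55170729e-03  2.69991278e-01 -9.62861518e-01 -1.51313716e-01]
 [ 9.99998608e-01 -1.71065687e-04 -1.65952356e-03 -3.54458420e-04]
 [ 0.00000000e+00  0.00000000e+00  0.00000000e+00  1.00000000e+00]]
```

View pics/w1.png

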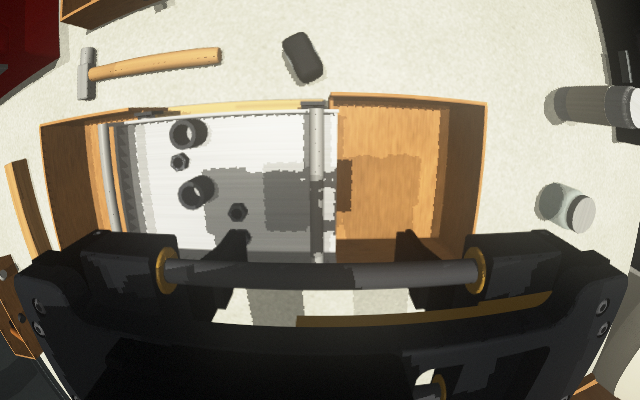

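View pics/s1.png

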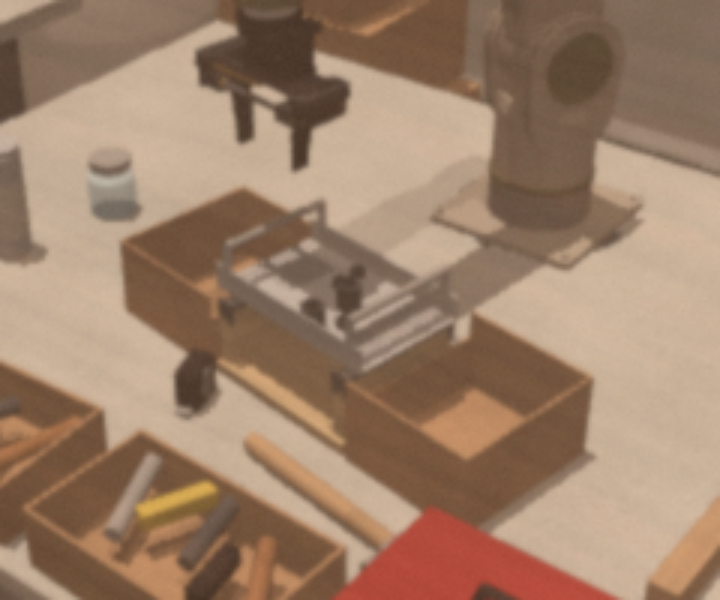

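```bash
cat >> h.py <<'E'
def wplane(c,u,v,z):
    s=c["s"];dx,dy=u-c["cx"],v-c["cy"];r=np.hypot(dx,dy);th=r/c["fx"]
    k=np.sin(th)/r if r>0 else 0
    d=np.array([dx*k,-dy*k,-np.cos(th)]);T=c["T_tool_cam"];R=s["eef_rot"]
    o=s["eef_pos"]+R@T[:3,3];d=R@T[:3,:3]@d
    return o+d*(z-o[2])/d[2]
E
python3 - <<'E'
from h import *
c=pickle.load(open("pics/w1.pkl","rb"))
g=cv2.cvtColor(c["pixels"],cv2.COLOR_BGR2GRAY)
for v in (130,150,170,190): print(v,g[v,300:335:1])
for u,v in [(317,110),(317,150),(317,190),(103,130),(110,190)]:
    p=wplane(c,u,v,.178);print((u,v),p,(p-c["s"]["eef_pos"])@c["s"]["eef_rot"])
yt=np.array([.1645,.9864]);xt=np.array([.9864,-.1645]);o=np.array([.5118,.0057])
for n,u,v,z in [("c1 top",187,128,.152),("c2",194,188,.152),("n1",180,161,.128),("n2",238,212,.128),("n3",240,237,.128)]:
    p=wplane(c,u,v,z)[:2]-o;print(n,p@xt,p@yt)
E
```

```text
130 [246 246 246 246 194 159 159 160 156 128 147 169 183 194 206 217 226 223
 214 205 193 182 164 167 206 230 230 230 230 230 239 246 246 246 247]
150 [246 246 239 172 160 157 158 158 152 129 145 167 181 193 202 213 224 220
 209 198 191 180 161 159 199 229 230 229 229 229 229 235 246 245 246]
170 [222 220 199 115 112 112 112 114 110 109 136 163 180 190 200 209 218 216
 208 199 191 179 158 153 189 224 224 223 224 224 223 224 224 224 164]
190 [106 107 106 106 107 107 108 106 103  99 105  89  88  87  88  89  89  90
 139 174 165 141 126 164 203 222 222 223 222 223 222 223 224 223 224]
(317, 110) [ 0.56791394 -0.10815391  0.178     ] [-0.07859643  0.10515034 -0.00277459]
(317, 150) [ 0.53512623 -0.10264224  0.178     ] [-0.0453487   0.10517481 -0.00279955]
(317, 190) [ 0.5013664  -0.09693414  0.178     ] [-0.01110977  0.1052     -0.00285781]
(103, 130) [0.59772047 0.10032367 0.178     ] [-0.073588    0.10506634 -0.21331256]
(110, 190) [0.53758593 0.10964725 0.178     ] [-0.01273934  0.10511145 -0.21258397]
c1 top 0.062422107621930255 0.022411114720239243
c2 0.002850476540230128 0.01949585395839984
n1 0.027065773521231025 0.04417753775297167
n2 -0.029554031256417205 -0.018208812164603797
n3 -0.058331176674105596 -0.01798217360452894
```

The bar sits at column 316, about 3 mm off centre along tool z, and its direction agrees with the tool. Next I descend and grip it.

Emit:
{"fn": "servo_tool", "kwargs": {
  "motion": [
    [[-0.0045, 0.01, -0.003], [0, 0, 0]],
    [[0, 0.02, 0], [0, 0, 0]],
    [[0, 0.02, 0], [0, 0, 0]],
    [[0, 0.02, 0], [0, 0, 0]],
    [[0, 0.02, 0], [0, 0, 0]],
    [[0, 0.016, 0], [0, 0, 0]],
    [[0, 0, 0], [0, 0, 0]],
    [[0, 0, 0], [0, 0, 0]]
  ]
}}

```text
t: 3.45
eef_pos: [0.4957, -0.0951, 0.1781]
eef_rot: [[-0.986, 0.001, -0.165], [0.165, -0.0, -0.986], [-0.001, -1.0, 0.0]]
ft_force: [-0.4, 0.1, -0.2]
gripper_width: 0.0872
```

Emit:
{"fn": "servo_tool", "kwargs": {
  "motion": [
    [[0, 0, 0], [0, 0, 0]],
    [[0, 0, 0], [0, 0, 0]],
    [[0, 0, 0], [0, 0, 0]],
    [[0, 0, 0], [0, 0, 0]],
    [[0, 0, 0], [0, 0, 0]],
    [[0, 0, 0], [0, 0, 0]]
  ],
  "grip": 1,
  "force": 25
}}

```text
t: 4.2
eef_pos: [0.4953, -0.095, 0.1776]
eef_rot: [[-0.986, 0.0, -0.165], [0.165, -0.0, -0.986], [-0.0, -1.0, 0.0]]
ft_force: [-0.5, -0.5, 0.5]
gripper_width: 0.0351
```

Emit:
{"fn": "servo_tool", "kwargs": {
  "motion": [
    [[0, 0, 0], [0, 0, 0]],
    [[0, 0, 0], [0, 0, 0]],
    [[0, 0, 0], [0, 0, 0]],
    [[0, 0, 0], [0, 0, 0]],
    [[0, 0, 0], [0, 0, 0]]
  ]
}}

```text
t: 4.82
eef_pos: [0.4953, -0.0952, 0.1775]
eef_rot: [[-0.986, -0.0, -0.165], [0.165, -0.0, -0.986], [-0.0, -1.0, 0.0]]
ft_force: [-1.1, -0.9, 0.6]
gripper_width: 0.0111
```

Emit:
{"fn": "servo_tool", "kwargs": {
  "motion": [
    [[0, -0.0061, -0.0024], [0.25, 0, 0]],
    [[0, -0.0061, -0.0024], [0.25, 0, 0]],
    [[0, -0.0061, -0.0024], [0.25, 0, 0]],
    [[0, -0.0061, -0.0024], [0.25, 0, 0]],
    [[0, -0.0061, -0.0024], [0.25, 0, 0]],
    [[0, -0.0061, -0.0024], [0.25, 0, 0]],
    [[0, -0.0061, -0.0024], [0.25, 0, 0]],
    [[0, -0.0061, -0.0024], [0.25, 0, 0]],
    [[0, -0.0061, -0.0024], [0.25, 0, 0]],
    [[0, -0.0061, -0.0024], [0.25, 0, 0]]
  ]
}}

```text
t: 6.08
eef_pos: [0.5006, -0.0632, 0.2349]
eef_rot: [[-0.986, -0.049, -0.157], [0.165, -0.293, -0.942], [-0.0, -0.955, 0.297]]
ft_force: [-0.2, -1.1, -2.4]
gripper_width: 0.0113
```

```bash
cat > look.py <<'E'
import sys
from cell import *
from h import *
n=sys.argv[1]
for k,(a,b,w,h,f) in dict(scene=(230,120,210,150,3.5),side=(250,120,150,190,3.1)).items():
    if len(sys.argv)>2 and k not in sys.argv[2:]: continue
    c=camera(k);pickle.dump(c,open(f"pics/{k}{n}.pkl","wb"))
    cv2.imwrite(f"pics/{k}{n}.png",cv2.resize(c["pixels"][b:b+h,a:a+w],None,fx=f,fy=f,interpolation=cv2.INTER_CUBIC))
s=get_state();c=camera("wrist");c["s"]=s;pickle.dump(c,open(f"pics/w{n}.pkl","wb"));cv2.imwrite(f"pics/w{n}.png",c["pixels"]);print(s["t"],s["joint_pos"],s["eef_pos"],s["ft_force"])
E
python3 look.py A
```

```text
6.175 [ 0.3044679   0.14158402 -0.50324997  1.73727661  0.35525716  1.4019873
 -2.01502836] [ 0.5008301  -0.06297019  0.23521274] [-0.75443532 -3.15833993  1.0864611 ]
```

View pics/sceneA.png

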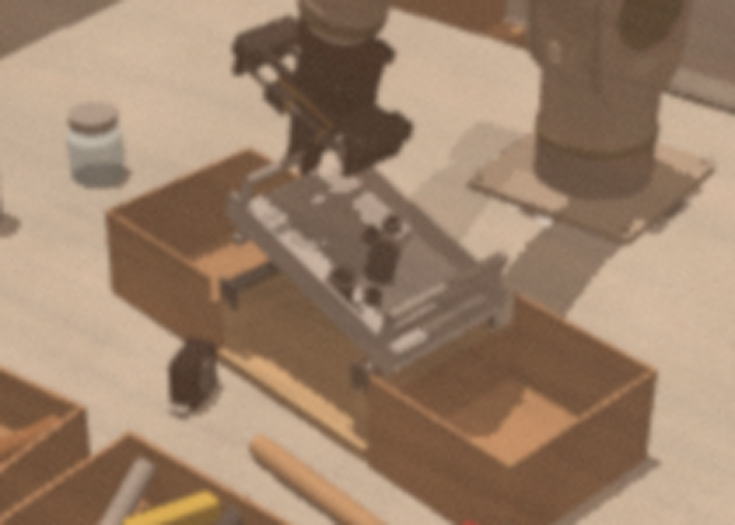

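View pics/wA.png

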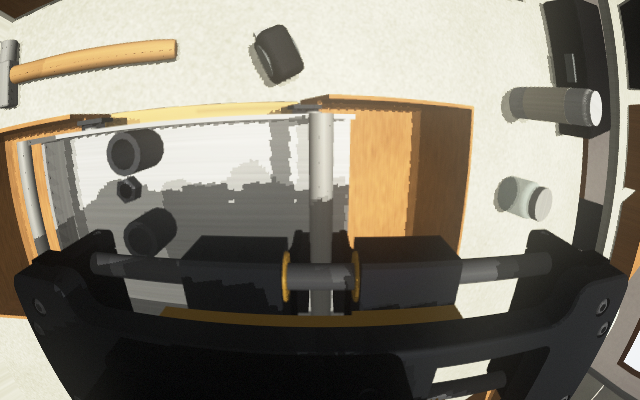

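Emit:
{"fn": "servo_tool", "kwargs": {
  "motion": [
    [[0, -0.0061, -0.0024], [0.25, 0, 0]],
    [[0, -0.0061, -0.0024], [0.25, 0, 0]],
    [[0, -0.0061, -0.0024], [0.25, 0, 0]],
    [[0, -0.0061, -0.0024], [0.25, 0, 0]],
    [[0, -0.0061, -0.0024], [0.25, 0, 0]],
    [[0, 0, 0], [0, 0, 0]]
  ]
}}

```text
t: 6.98
eef_pos: [0.5044, -0.0416, 0.2593]
eef_rot: [[-0.986, -0.071, -0.147], [0.164, -0.43, -0.888], [-0.0, -0.9, 0.436]]
ft_force: [-0.6, -4.1, 0.7]
gripper_width: 0.011
```

```bash
python3 look.py B
```

```text
7.075 [ 0.20024948  0.18928606 -0.53756467  1.6793679   0.4869147   1.53920951
 -2.15201402] [ 0.50421825 -0.04209411  0.25881313] [-0.5010694  -2.78897233 -0.21421371]
```

View pics/wB.png

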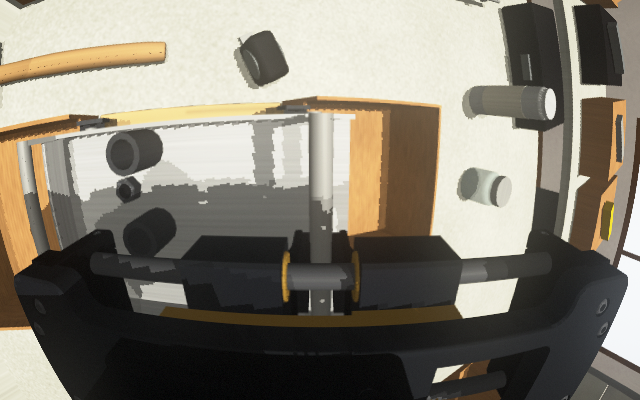

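View pics/sceneB.png

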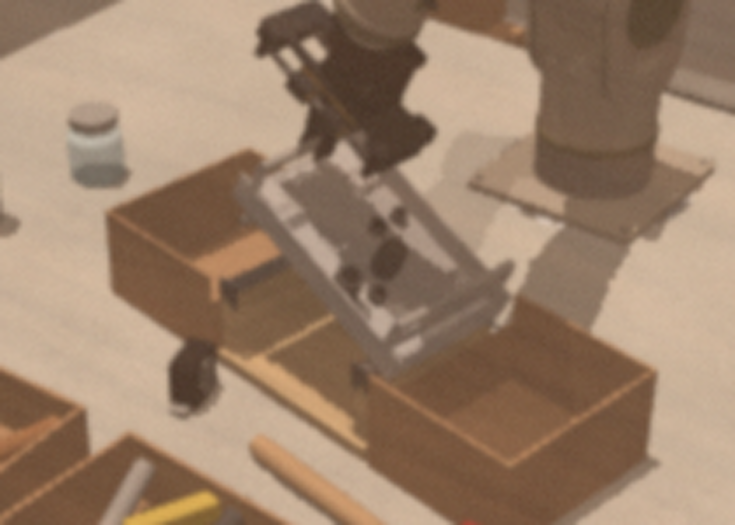

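Emit:
{"fn": "servo_tool", "kwargs": {
  "motion": [
    [[0, -0.0061, -0.0024], [0.25, 0, 0]],
    [[0, -0.0061, -0.0024], [0.25, 0, 0]],
    [[0, -0.0061, -0.0024], [0.25, 0, 0]],
    [[0, 0, 0], [0, 0, 0]],
    [[0, 0, 0], [0, 0, 0]]
  ]
}}

```text
t: 7.75
eef_pos: [0.5067, -0.0273, 0.2718]
eef_rot: [[-0.986, -0.085, -0.141], [0.165, -0.507, -0.846], [-0.0, -0.858, 0.514]]
ft_force: [-0.4, -3.3, 1.6]
gripper_width: 0.0113
```

```bash
python3 look.py C scene
```

```text
7.8 [ 0.13264907  0.23020165 -0.55385245  1.64063981  0.56134863  1.62986196
 -2.22465037] [ 0.50664629 -0.0273572   0.27177001] [ 0.42666023 -2.83109632  1.73538545]
```

View pics/sceneC.png

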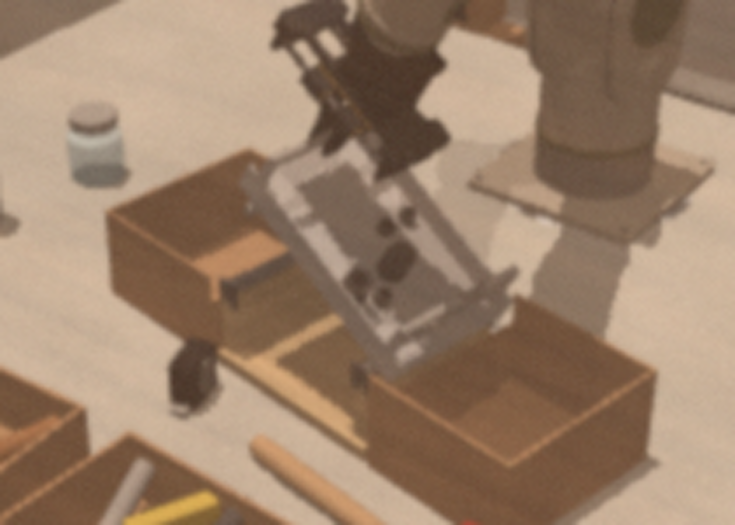

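Emit:
{"fn": "servo_tool", "kwargs": {
  "motion": [
    [[0, -0.0061, -0.0024], [0.25, 0, 0]],
    [[0, -0.0061, -0.0024], [0.25, 0, 0]],
    [[0, -0.0061, -0.0024], [0.25, 0, 0]],
    [[0, 0, 0], [0, 0, 0]],
    [[0, 0, 0], [0, 0, 0]]
  ]
}}

```text
t: 8.48
eef_pos: [0.5093, -0.0113, 0.2836]
eef_rot: [[-0.986, -0.097, -0.133], [0.164, -0.582, -0.796], [-0.0, -0.807, 0.59]]
ft_force: [-1.5, -4.3, 3.2]
gripper_width: 0.0109
```

```bash
python3 look.py D scene
```

```text
8.525 [ 0.06209059  0.2787407  -0.5645077   1.5995119   0.63134644  1.72386822
 -2.28839433] [ 0.50931991 -0.01141559  0.28349719] [-0.33741507 -3.73501716  3.8109414 ]
```

View pics/sceneD.png

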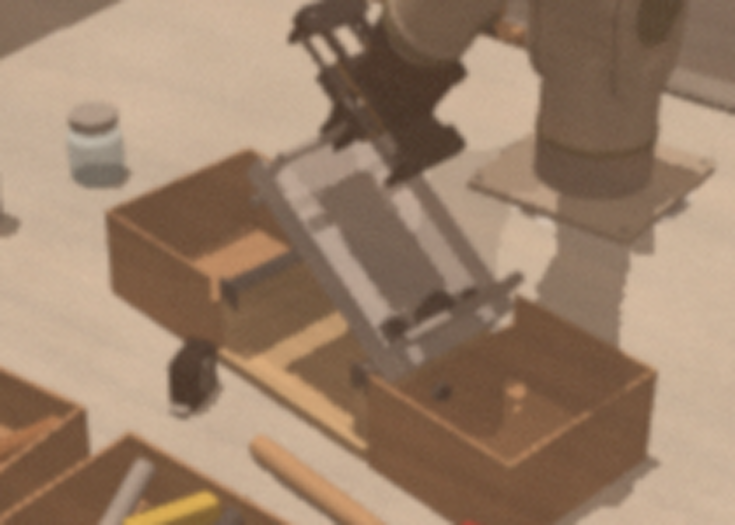

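View pics/wD.png

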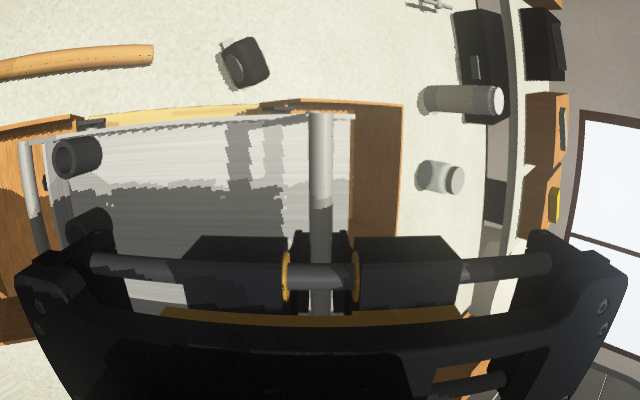

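Emit:
{"fn": "servo_tool", "kwargs": {
  "motion": [
    [[0, 0, 0], [0, 0, 0]],
    [[0, 0, 0], [0, 0, 0]],
    [[0, 0, 0], [0, 0, 0]],
    [[0, 0, 0], [0, 0, 0]]
  ]
}}

```text
t: 9.07
eef_pos: [0.5093, -0.0117, 0.2833]
eef_rot: [[-0.986, -0.097, -0.133], [0.165, -0.581, -0.797], [-0.0, -0.808, 0.589]]
ft_force: [-0.9, -3.9, 3.4]
gripper_width: 0.0108
```

```bash
python3 look.py E
```

```text
9.175 [ 0.06274315  0.2784521  -0.56448362  1.59999948  0.63088551  1.72317797
 -2.28812048] [ 0.50924111 -0.01161854  0.28331411] [-0.89907236 -4.06618659  4.33765034]
```

View pics/sceneE.png

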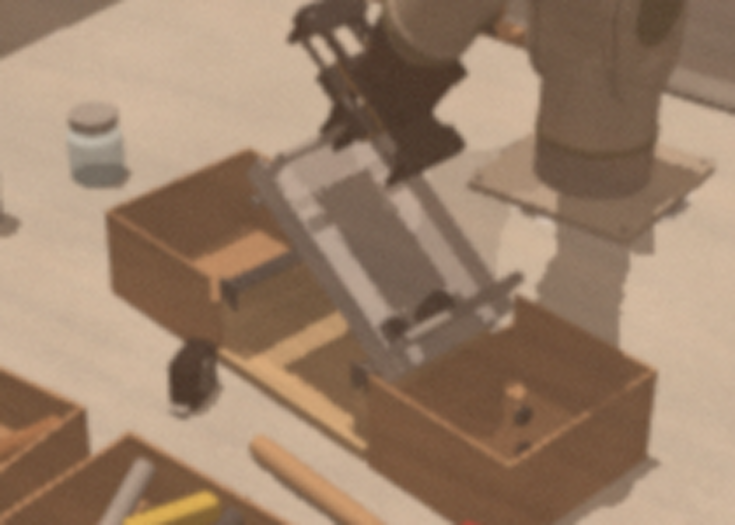

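View pics/sideE.png

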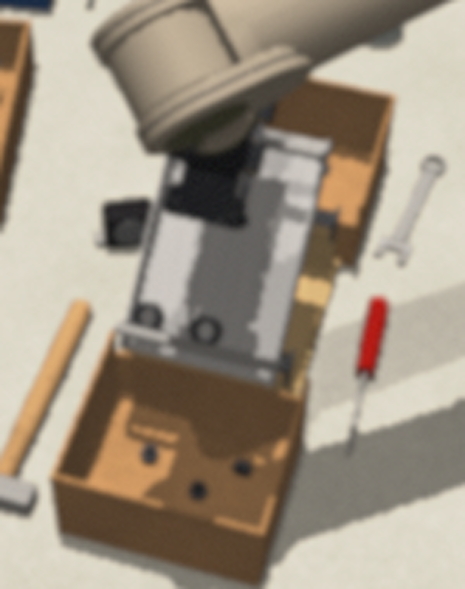

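All three nuts are in the gauge box, at side-zoom (150,453), (242,467) and (198,490). Both couplers stand at the gauge plate. I'm lowering the tray back along the same arc.

Emit:
{"fn": "servo_tool", "kwargs": {
  "motion": [
    [[0, 0.0062, 0.0023], [-0.25, 0, 0]],
    [[0, 0.0062, 0.0023], [-0.25, 0, 0]],
    [[0, 0.0062, 0.0023], [-0.25, 0, 0]],
    [[0, 0.0062, 0.0023], [-0.25, 0, 0]],
    [[0, 0.0062, 0.0023], [-0.25, 0, 0]],
    [[0, 0.0062, 0.0023], [-0.25, 0, 0]],
    [[0, 0.0062, 0.0023], [-0.25, 0, 0]],
    [[0, 0.0062, 0.0023], [-0.25, 0, 0]],
    [[0, 0.0062, 0.0023], [-0.25, 0, 0]],
    [[0, 0.0062, 0.0023], [-0.25, 0, 0]],
    [[0, 0.0062, 0.0023], [-0.25, 0, 0]],
    [[0, 0.0062, 0.0023], [-0.25, 0, 0]],
    [[0, 0.0062, 0.0023], [-0.25, 0, 0]],
    [[0, 0.0062, 0.0023], [-0.25, 0, 0]],
    [[0, 0.0062, 0.0023], [-0.25, 0, 0]],
    [[0, 0.0062, 0.0023], [-0.25, 0, 0]],
    [[0, 0.0062, 0.0023], [-0.25, 0, 0]],
    [[0, 0.0062, 0.0023], [-0.25, 0, 0]],
    [[0, 0.0062, 0.0023], [-0.25, 0, 0]],
    [[0, 0, 0], [0, 0, 0]]
  ]
}}

```text
t: 11.72
eef_pos: [0.4955, -0.0924, 0.1891]
eef_rot: [[-0.986, -0.011, -0.166], [0.166, -0.058, -0.984], [0.001, -0.998, 0.059]]
ft_force: [0.1, 2.1, -2.1]
gripper_width: 0.011
```

Emit:
{"fn": "servo_tool", "kwargs": {
  "motion": [
    [[0, 0.003, 0.0007], [-0.125, 0, 0]],
    [[0, 0.003, 0.0006], [-0.125, 0, 0]],
    [[0, 0.003, 0.0005], [-0.125, 0, 0]],
    [[0, 0.0028, 0.0003], [-0.12, 0, 0]],
    [[0, 0, 0], [0, 0, 0]],
    [[0, 0, 0], [0, 0, 0]],
    [[0, 0, 0], [0, 0, 0]]
  ]
}}

```text
t: 12.6
eef_pos: [0.4953, -0.0949, 0.1781]
eef_rot: [[-0.986, -0.0, -0.165], [0.165, -0.002, -0.986], [0.0, -1.0, 0.002]]
ft_force: [-1.5, -5.0, -0.8]
gripper_width: 0.0114
```

```bash
python3 look.py F
```

```text
12.7 [ 0.49958131  0.13566086 -0.43115092  1.82936717  0.06283193  1.18972955
 -1.68815787] [ 0.49526885 -0.09492624  0.17811814] [-2.76819873 -4.1063163   0.35417741]
```

View pics/sceneF.png

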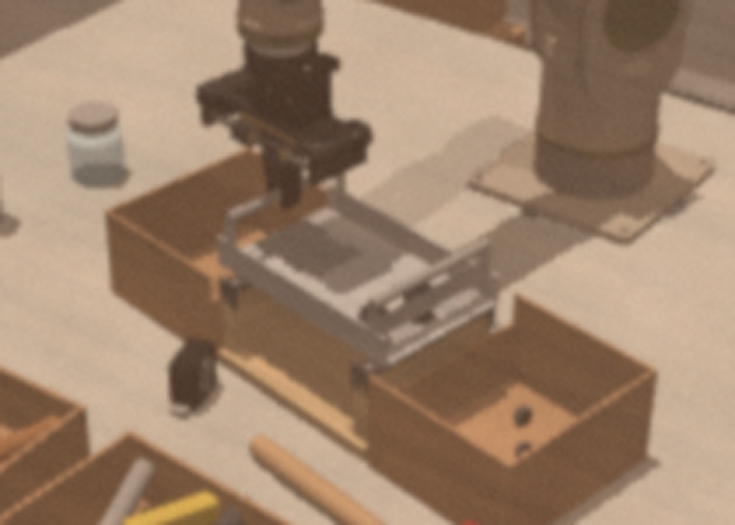

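View pics/wF.png

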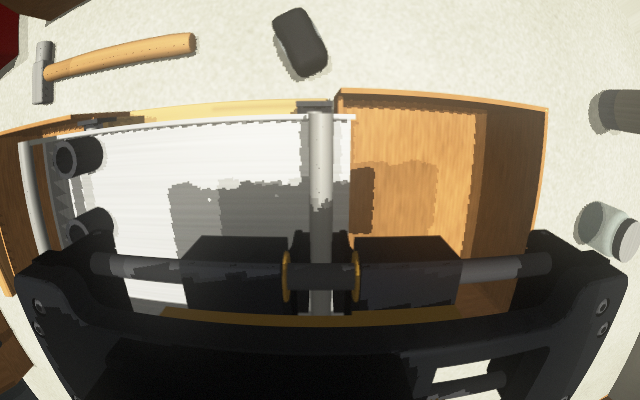

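Everything is level, with the couplers still at the gauge plate. Releasing and retreating upward.

Emit:
{"fn": "servo_tool", "kwargs": {
  "motion": [
    [[0, 0, 0], [0, 0, 0]],
    [[0, 0, 0], [0, 0, 0]],
    [[0, 0, 0], [0, 0, 0]],
    [[0, 0, 0], [0, 0, 0]],
    [[0, 0, 0], [0, 0, 0]],
    [[0, 0, 0], [0, 0, 0]],
    [[0, 0, 0], [0, 0, 0]]
  ],
  "grip": -1
}}

```text
t: 13.62
eef_pos: [0.4955, -0.0942, 0.178]
eef_rot: [[-0.986, -0.0, -0.165], [0.165, -0.001, -0.986], [-0.0, -1.0, 0.001]]
ft_force: [0.7, 0.1, -0.4]
gripper_width: 0.0733
```

Emit:
{"fn": "servo_tool", "kwargs": {
  "motion": [
    [[0, -0.02, 0], [0, 0, 0]],
    [[0, -0.03, 0], [0, 0, 0]],
    [[0, -0.03, 0], [0, 0, 0]],
    [[0, -0.03, 0], [0, 0, 0]],
    [[0, 0, 0], [0, 0, 0]]
  ]
}}

```text
t: 14.25
eef_pos: [0.4965, -0.0942, 0.2903]
eef_rot: [[-0.986, 0.004, -0.165], [0.165, -0.002, -0.986], [-0.004, -1.0, 0.001]]
ft_force: [-0.0, 0.3, 0.0]
gripper_width: 0.0869
```

```bash
python3 look.py G; python3 - <<'E'
from h import *
c=pickle.load(open("pics/sideG.pkl","rb")); W=world(c)
reg=np.zeros(W.shape[:2],bool);reg[130:310,255:395]=True
s=(reg&(W[...,2]>.168)&(W[...,2]<.195)).astype(np.uint8)
k,l,st,ce=cv2.connectedComponentsWithStats(s)
for i in range(1,k):
    if st[i,4]<25: continue
    v,u=np.nonzero(l==i)
    P=np.array([onplane(c,a,b,.178) for a,b in zip(u,v)])
    m=P.mean(0);d=np.linalg.svd(P[:,:2]-m[:2])[2][0];t=(P[:,:2]-m[:2])@d
    print(m[:2]+d*(t.min()+t.max())/2,d,t.min(),t.max(),W[l==i][:,2].mean())
E
```

```text
14.35 [ 0.50750998  0.06482381 -0.42752984  1.66903399  0.02787962  1.41375673
 -1.65978751] [ 0.49537293 -0.09415884  0.28763963] [-0.12639511 -0.16109927  0.06895508]
[ 0.49464154 -0.09824731] [-0.98693008  0.16114904] -0.08050149483468023 0.0795521778984479 0.18341002164653628
[0.52906933 0.10943889] [-0.98554782  0.16939744] -0.08243388381571468 0.07854472603849554 0.1839088044333632
```

View pics/wG.png

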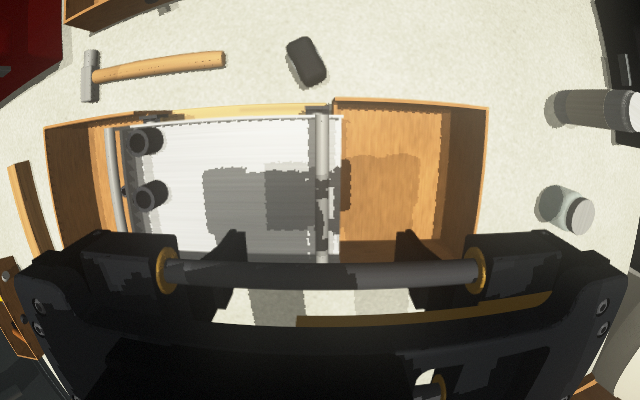

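View pics/sideG.png

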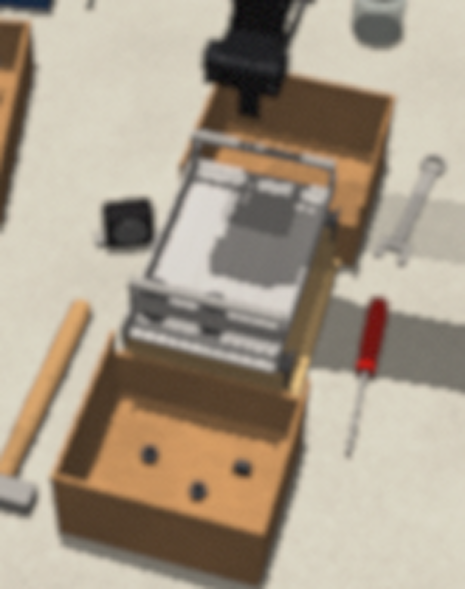

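Emit:
{"fn": "servo_tool", "kwargs": {
  "motion": [
    [[0, 0, -0.042], [0, 0, 0]],
    [[0, 0, -0.042], [0, 0, 0]],
    [[0, 0, -0.042], [0, 0, 0]],
    [[0, 0, -0.042], [0, 0, 0]],
    [[0, 0, -0.041], [0, 0, 0]],
    [[0, 0, 0], [0, 0, 0]],
    [[0, 0, 0], [0, 0, 0]],
    [[0, 0, 0], [0, 0, 0]]
  ]
}}

```text
t: 15.4
eef_pos: [0.5299, 0.1105, 0.2875]
eef_rot: [[-0.986, -0.001, -0.167], [0.167, -0.001, -0.986], [0.0, -1.0, 0.001]]
ft_force: [-0.0, 0.3, 0.0]
gripper_width: 0.0869
```

```bash
python3 look.py H scene; python3 - <<'E'
from h import *
c=pickle.load(open("pics/wH.pkl","rb"))
g=cv2.cvtColor(c["pixels"],cv2.COLOR_BGR2GRAY)
for v in (130,170,190): print(v,g[v,295:340])
for u in (316,320):
    p=wplane(c,u,170,.178);print(u,p,(p-c["s"]["eef_pos"])@c["s"]["eef_rot"])
E
```

```text
15.45 [ 0.24708547  0.17111763 -0.60499504  1.57249714  0.09896022  1.42929885
 -2.10329395] [0.52990957 0.11063435 0.28763933] [ 0.72617306  0.08818967 -0.32978969]
130 [107 108 107 107 159 221 242 242 242 242 205 149 152 149 152 149 129 121
 143 165 178 188 199 213 218 208 201 188 178 163 139  99 102 207 223 224
 223 225 225 240 242 242 242 242 242]
170 [ 76  76  75  73  73 154 198 214 216 215 214 161 102 103 103 101  95 108
 133 155 172 180 192 203 208 202 196 186 176 160 143 152 211 216 216 216
 216 215 133 104 107 104 105 105 105]
190 [ 71  70  73  71  72  81  91  96  97  97  97  96  96  96  99  96  98  83
  72  77  81  78 127 149 153 152 149  99  76  77  71  56  54  54  53  63
  89 132 121 101  91  98 101 100  93]
316 [0.55774334 0.10957463 0.178     ] [-0.0276358   0.10963134 -0.00372243]
320 [0.55717253 0.10620443 0.178     ] [-0.02763445  0.1096354  -0.00030423]
```

View pics/wH.png

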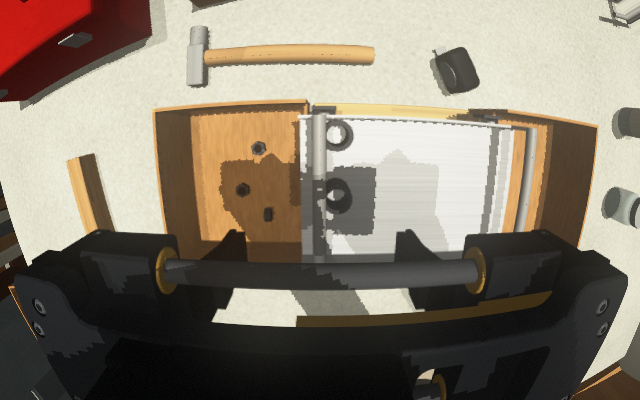

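Emit:
{"fn": "servo_tool", "kwargs": {
  "motion": [
    [[0, 0.01, -0.0016], [0, 0, 0]],
    [[0, 0.02, 0], [0, 0, 0]],
    [[0, 0.02, 0], [0, 0, 0]],
    [[0, 0.02, 0], [0, 0, 0]],
    [[0, 0.02, 0], [0, 0, 0]],
    [[0, 0.0185, 0], [0, 0, 0]],
    [[0, 0, 0], [0, 0, 0]],
    [[0, 0, 0], [0, 0, 0]]
  ]
}}

```text
t: 16.5
eef_pos: [0.5304, 0.1136, 0.1799]
eef_rot: [[-0.986, 0.001, -0.165], [0.165, -0.0, -0.986], [-0.001, -1.0, 0.0]]
ft_force: [-1.2, -0.4, 0.0]
gripper_width: 0.0869
```

Emit:
{"fn": "servo_tool", "kwargs": {
  "motion": [
    [[0, 0, 0], [0, 0, 0]],
    [[0, 0, 0], [0, 0, 0]],
    [[0, 0, 0], [0, 0, 0]],
    [[0, 0, 0], [0, 0, 0]],
    [[0, 0, 0], [0, 0, 0]],
    [[0, 0, 0], [0, 0, 0]],
    [[0, 0, 0], [0, 0, 0]],
    [[0, 0, 0], [0, 0, 0]],
    [[0, 0, 0], [0, 0, 0]],
    [[0, 0, 0], [0, 0, 0]]
  ],
  "grip": 1,
  "force": 25
}}

```text
t: 17.75
eef_pos: [0.53, 0.1124, 0.1793]
eef_rot: [[-0.986, -0.001, -0.166], [0.166, -0.002, -0.986], [0.0, -1.0, 0.002]]
ft_force: [-1.8, -4.7, 2.4]
gripper_width: 0.0114
```

Emit:
{"fn": "servo_tool", "kwargs": {
  "motion": [
    [[0, -0.0061, 0.0025], [-0.25, 0, 0]],
    [[0, -0.0061, 0.0025], [-0.25, 0, 0]],
    [[0, -0.0061, 0.0025], [-0.25, 0, 0]],
    [[0, -0.0061, 0.0025], [-0.25, 0, 0]],
    [[0, -0.0061, 0.0025], [-0.25, 0, 0]],
    [[0, -0.0061, 0.0025], [-0.25, 0, 0]],
    [[0, -0.0061, 0.0025], [-0.25, 0, 0]],
    [[0, -0.0061, 0.0025], [-0.25, 0, 0]],
    [[0, -0.0061, 0.0025], [-0.25, 0, 0]],
    [[0, -0.0061, 0.0025], [-0.25, 0, 0]],
    [[0, -0.0061, 0.0025], [-0.25, 0, 0]],
    [[0, -0.0061, 0.0025], [-0.25, 0, 0]],
    [[0, 0, 0], [0, 0, 0]]
  ]
}}

```text
t: 19.38
eef_pos: [0.5232, 0.0721, 0.246]
eef_rot: [[-0.986, 0.058, -0.155], [0.166, 0.347, -0.923], [0.0, -0.936, -0.351]]
ft_force: [-0.0, -1.4, -5.4]
gripper_width: 0.0108
```

```bash
python3 look.py I scene
```

```text
19.425 [ 0.52180289  0.11309445 -0.55488156  1.75936711 -0.31014091  1.23067515
 -1.66888155] [0.52312236 0.07238077 0.24573481] [ 0.01917633 -0.84812868 -4.9454114 ]
```

View pics/sceneI.png

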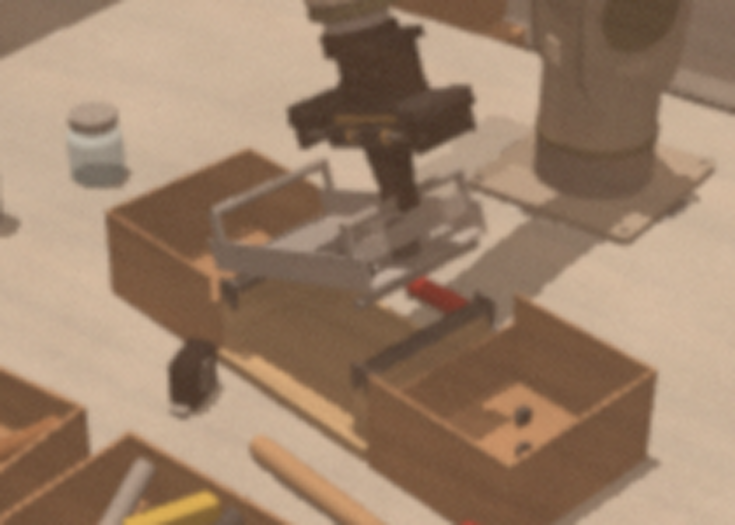

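Emit:
{"fn": "servo_tool", "kwargs": {
  "motion": [
    [[0, -0.0061, 0.0025], [-0.25, 0, 0]],
    [[0, -0.0061, 0.0025], [-0.25, 0, 0]],
    [[0, -0.0061, 0.0025], [-0.25, 0, 0]],
    [[0, -0.0061, 0.0025], [-0.25, 0, 0]],
    [[0, -0.0061, 0.0025], [-0.25, 0, 0]],
    [[0, -0.0061, 0.0025], [-0.25, 0, 0]],
    [[0, -0.0061, 0.0025], [-0.25, 0, 0]],
    [[0, -0.0061, 0.0025], [-0.25, 0, 0]],
    [[0, 0, 0], [0, 0, 0]],
    [[0, 0, 0], [0, 0, 0]]
  ]
}}

```text
t: 20.72
eef_pos: [0.5168, 0.0337, 0.2808]
eef_rot: [[-0.986, 0.093, -0.136], [0.164, 0.556, -0.815], [-0.0, -0.826, -0.564]]
ft_force: [-1.2, -2.2, -5.6]
gripper_width: 0.0108
```

```bash
python3 look.py J
```

```text
20.825 [ 0.67295561  0.1174138  -0.48283387  1.75669923 -0.56078276  1.33923514
 -1.39480838] [0.5167498  0.03384391 0.28074505] [ 0.56743967 -1.71663775 -6.65674485]
```

View pics/sceneJ.png

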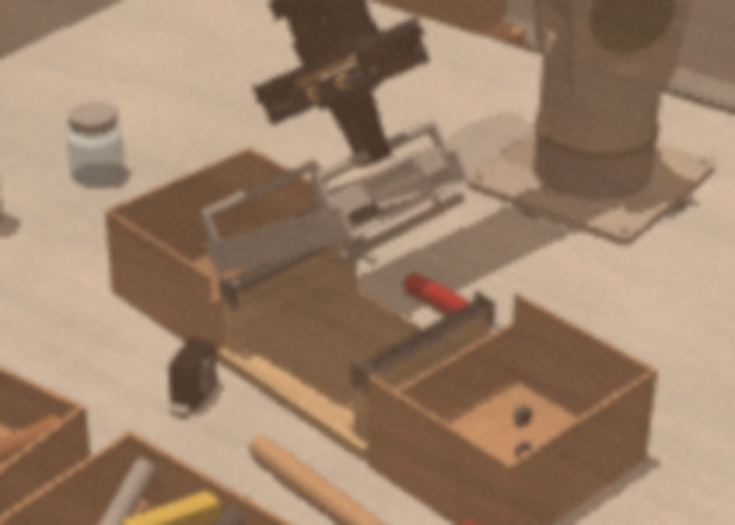

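View pics/wJ.png

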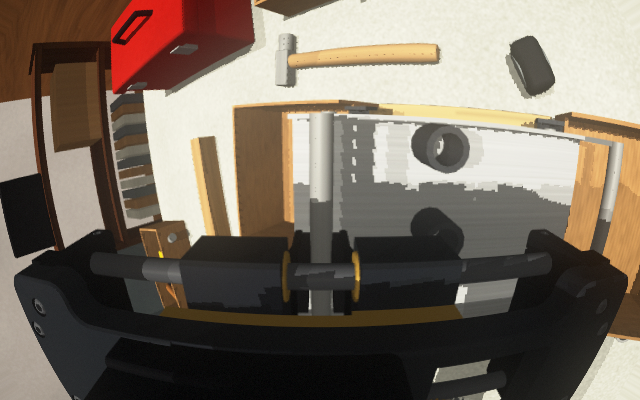

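Emit:
{"fn": "servo_tool", "kwargs": {
  "motion": [
    [[0, 0, 0], [0, 0, 0]],
    [[0, 0, 0], [0, 0, 0]],
    [[0, 0, 0], [0, 0, 0]],
    [[0, 0, 0], [0, 0, 0]],
    [[0, 0, 0], [0, 0, 0]]
  ]
}}

```text
t: 21.5
eef_pos: [0.5169, 0.0337, 0.281]
eef_rot: [[-0.986, 0.093, -0.136], [0.165, 0.556, -0.814], [-0.0, -0.826, -0.564]]
ft_force: [-0.4, -1.6, -3.3]
gripper_width: 0.0108
```

```bash
python3 look.py K
```

```text
21.6 [ 0.6733215   0.11734422 -0.48253232  1.75644577 -0.56151008  1.33960919
 -1.39453675] [0.5168359  0.03369586 0.28102243] [-0.5066943  -0.25622835 -3.72437726]
```

View pics/wK.png

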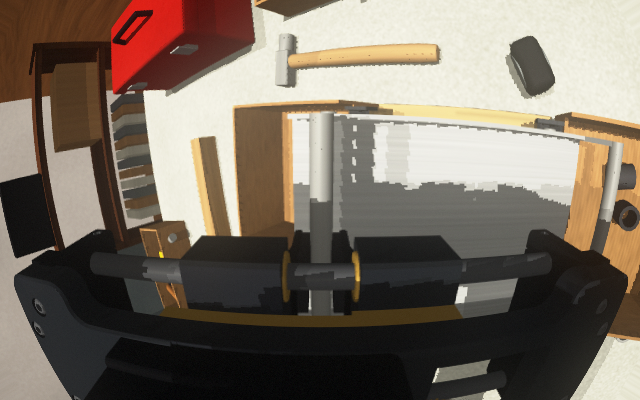

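View pics/sideK.png

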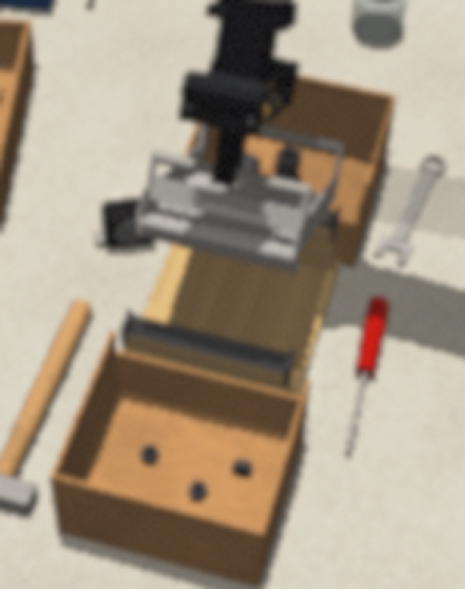

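Both couplers have left the tray and lie in the open-end box, at wrist view (625,175) and (627,213). Lowering the tray.

Emit:
{"fn": "servo_tool", "kwargs": {
  "motion": [
    [[0, 0.0062, -0.0023], [0.25, 0, 0]],
    [[0, 0.0062, -0.0023], [0.25, 0, 0]],
    [[0, 0.0062, -0.0023], [0.25, 0, 0]],
    [[0, 0.0062, -0.0023], [0.25, 0, 0]],
    [[0, 0.0062, -0.0023], [0.25, 0, 0]],
    [[0, 0.0062, -0.0023], [0.25, 0, 0]],
    [[0, 0.0062, -0.0023], [0.25, 0, 0]],
    [[0, 0.0062, -0.0023], [0.25, 0, 0]],
    [[0, 0.0062, -0.0023], [0.25, 0, 0]],
    [[0, 0.0062, -0.0023], [0.25, 0, 0]],
    [[0, 0.0062, -0.0023], [0.25, 0, 0]],
    [[0, 0.0062, -0.0023], [0.25, 0, 0]],
    [[0, 0.0062, -0.0023], [0.25, 0, 0]],
    [[0, 0.0062, -0.0023], [0.25, 0, 0]],
    [[0, 0.0062, -0.0023], [0.25, 0, 0]],
    [[0, 0.0062, -0.0023], [0.25, 0, 0]],
    [[0, 0.0062, -0.0023], [0.25, 0, 0]],
    [[0, 0.0062, -0.0023], [0.25, 0, 0]],
    [[0, 0, 0], [0, 0, 0]]
  ]
}}

```text
t: 24.02
eef_pos: [0.529, 0.1091, 0.1905]
eef_rot: [[-0.987, 0.009, -0.163], [0.163, 0.058, -0.985], [0.001, -0.998, -0.059]]
ft_force: [-0.8, -0.6, -1.6]
gripper_width: 0.0114
```

Emit:
{"fn": "servo_tool", "kwargs": {
  "motion": [
    [[0, 0.003, -0.0009], [0.125, 0, 0]],
    [[0, 0.003, -0.0008], [0.125, 0, 0]],
    [[0, 0.003, -0.0008], [0.125, 0, 0]],
    [[0, 0.0025, -0.0007], [0.12, 0, 0]],
    [[0, 0, 0], [0, 0, 0]],
    [[0, 0, 0], [0, 0, 0]],
    [[0, 0, 0], [0, 0, 0]]
  ]
}}

```text
t: 24.9
eef_pos: [0.5299, 0.1119, 0.1796]
eef_rot: [[-0.986, 0.0, -0.165], [0.165, 0.0, -0.986], [-0.0, -1.0, -0.0]]
ft_force: [0.3, 0.1, -2.9]
gripper_width: 0.0109
```

Emit:
{"fn": "servo_tool", "kwargs": {
  "motion": [
    [[0, 0, 0], [0, 0, 0]],
    [[0, 0, 0], [0, 0, 0]],
    [[0, 0, 0], [0, 0, 0]],
    [[0, 0, 0], [0, 0, 0]],
    [[0, 0, 0], [0, 0, 0]],
    [[0, 0, 0], [0, 0, 0]],
    [[0, 0, 0], [0, 0, 0]]
  ],
  "grip": -1
}}

```text
t: 25.78
eef_pos: [0.5299, 0.1119, 0.1795]
eef_rot: [[-0.986, 0.0, -0.165], [0.165, -0.0, -0.986], [-0.0, -1.0, 0.0]]
ft_force: [0.1, -0.2, 0.7]
gripper_width: 0.0734
```

Emit:
{"fn": "servo_tool", "kwargs": {
  "motion": [
    [[0, -0.02, 0], [0, 0, 0]],
    [[0, -0.03, 0], [0, 0, 0]],
    [[0, -0.03, 0], [0, 0, 0]],
    [[0, -0.03, 0], [0, 0, 0]],
    [[0, -0.03, 0], [0, 0, 0]],
    [[0, 0, 0], [0, 0, 0]],
    [[0, 0, 0], [0, 0, 0]]
  ]
}}

```text
t: 26.65
eef_pos: [0.5297, 0.1118, 0.3189]
eef_rot: [[-0.986, -0.001, -0.165], [0.165, -0.0, -0.986], [0.001, -1.0, 0.0]]
ft_force: [-1.2, -0.6, 0.1]
gripper_width: 0.0869
```

```bash
python3 look.py L; python3 - <<'E'
from h import *
c=pickle.load(open("pics/sideL.pkl","rb")); W=world(c)
reg=np.zeros(W.shape[:2],bool);reg[130:310,255:395]=True
s=(reg&(W[...,2]>.168)&(W[...,2]<.195)).astype(np.uint8)
k,l,st,ce=cv2.connectedComponentsWithStats(s)
for i in range(1,k):
    if st[i,4]<25: continue
    v,u=np.nonzero(l==i)
    P=np.array([onplane(c,a,b,.178) for a,b in zip(u,v)])
    m=P.mean(0);d=np.linalg.svd(P[:,:2]-m[:2])[2][0];t=(P[:,:2]-m[:2])@d
    print(m[:2]+d*(t.min()+t.max())/2,t.min(),t.max(),W[l==i][:,2].mean())
E
```

```text
26.75 [ 0.2515167   0.16304023 -0.61306847  1.5176374   0.09361411  1.4921335
 -2.09896662] [0.52947658 0.11173872 0.31850475] [ 0.24616132 -0.30356205  0.40368105]
[ 0.46438379 -0.09335358] -0.05058180353821296 0.04833556472215612 0.18405276271784957
[0.52908964 0.10945414] -0.08157237149229421 0.07937780220969012 0.1835218224612122
```

View pics/sideL.png

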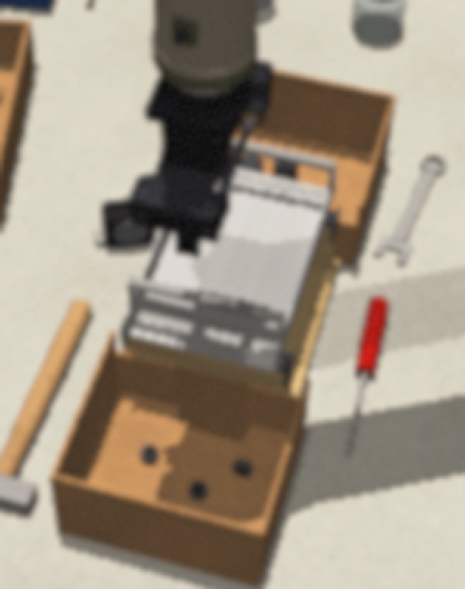

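View pics/wL.png

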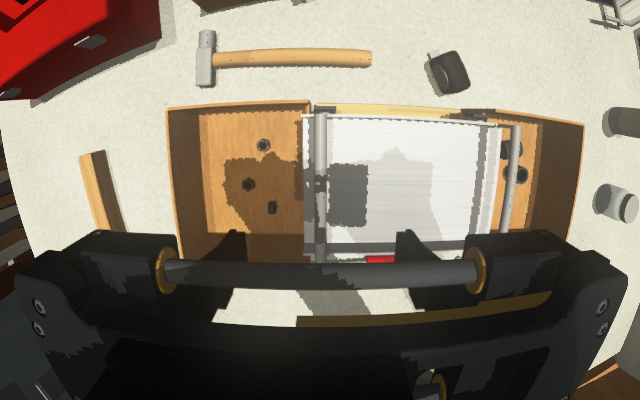

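View pics/sceneL.png

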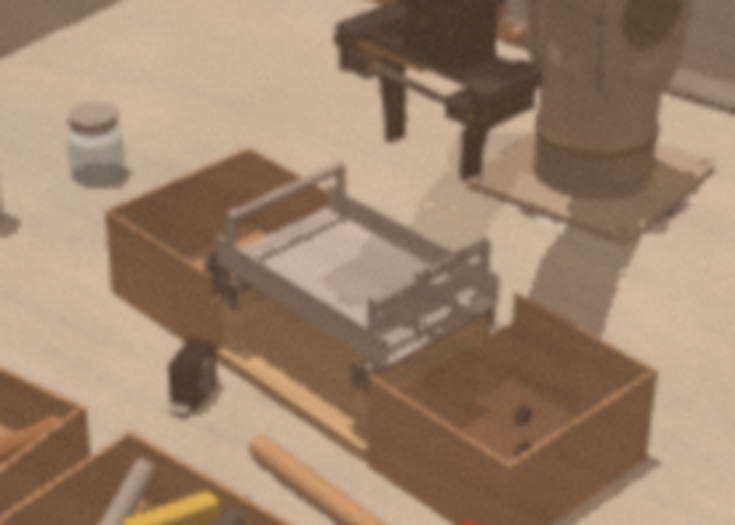

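The tray matches its starting pose, since the open bar point lies on the same line. I'll check the couplers from above the open box.

Emit:
{"fn": "servo_tool", "kwargs": {
  "motion": [
    [[0, 0, 0.05], [0, 0, 0]],
    [[0, 0, 0.05], [0, 0, 0]],
    [[0, 0, 0.05], [0, 0, 0]],
    [[0, 0, 0.05], [0, 0, 0]],
    [[0, 0, 0.05], [0, 0, 0]],
    [[0, 0, 0.05], [0, 0, 0]],
    [[0, 0, 0], [0, 0, 0]],
    [[0, 0, 0], [0, 0, 0]]
  ]
}}

```text
t: 27.8
eef_pos: [0.4805, -0.1834, 0.3191]
eef_rot: [[-0.986, -0.001, -0.164], [0.164, 0.001, -0.986], [0.001, -1.0, -0.001]]
ft_force: [-0.2, 0.6, 0.6]
gripper_width: 0.0869
```

```bash
python3 look.py M; python3 - <<'E'
from h import *
c=pickle.load(open("pics/wM.pkl","rb"))
yt=np.array([.1645,.9864]);o=np.array([.5125,.0085])
E
```

```text
27.9 [ 0.6160245   0.07427645 -0.36042226  1.59264248  0.02594375  1.47971214
 -1.47996155] [ 0.48077611 -0.18262682  0.31937343] [-0.23509664  0.21116291  0.14283581]
```

View pics/wM.png

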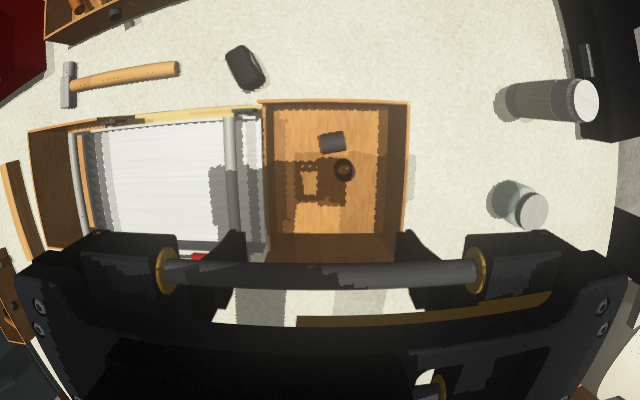

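View pics/sideM.png

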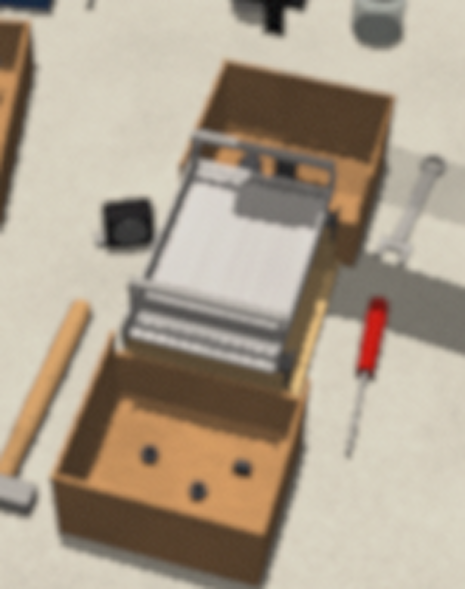

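The wrist view shows both couplers well inside the open box: one lying at (332,142), one standing at (344,170). Nuts and tray are in place, so I'm handing in.

```bash
python3 -c "
from cell import *
print(finish_job(), get_state()['t'])"
```

```text
the job is handed in; nothing more can be done
the job is handed in; nothing more can be done
```

The sort worked: all three nuts are in the gauge-end box and both couplers are in the open-end box. The tray is back level in both rests, and I handed the job in at about 28 s.

- **First tip:** I took the open-end handle and tipped the tray to about 36°. Nothing moved until past 31°. Then the nuts slid out under the gauge plate and the couplers stayed standing against it. I set the tray back and let go.
- **Second tip:** I took the gauge-end handle and tipped to about 34°. Both couplers slid out over the open end. I then lowered the tray, released it and retreated.
- **Last checks:**
  - **Pieces:** the three nuts lie in the gauge box. In the open box one coupler is lying and the other standing, both near the middle. Their rest speed was not measured.
  - **Tray:** the gauge handle is within about 0.1 mm of where it started. The open handle was partly hidden, but the visible part lies on its original line.
  - **Bystanders:** nothing else on the table looks moved; I judged this by eye and did not measure it.
- **Disagreements:**
  - **Scene camera depth:** its readings were unusable because they fell on a plane in front of the scene. I used its picture only and took depth from the side camera.
  - **Handle position:** the side camera put the handles about 3 mm off along y from where the gripper closed on them. The wrist view corrected this.

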